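# Change the honing stone in its holder

## Task

The honing stone in the bamboo holder has worn thin: lift it out and lay it flat on the free half of the rubber mat, lengthwise beside the trimmer and not on the rim. Put the new, thick stone in the holder and push it square and flush into the corner, tight against both the side fence and the end stop, and only then swing the cam lever all the way round to clamp it. Set the stones down without dropping them, and leave the trimmer, gel jar, neck brush and powder bowl where they stand.

Things in the scene. Friction and masses are not known exactly. Their poses are not given: they have to be found in the camera images.
- holder: Fixed bamboo stone holder, base 185 x 124 mm; its top, the bed, is at 10 mm. Origin on the counter below the seated stone's centre, x along the stone. Aluminium side fence: inner face y = +28 mm, x -75 to +88 mm with a finger gap from -27 to +27. Aluminium end stop: inner face x = +75 mm. Both 13 mm thick, 8 mm above the bed. The -x end and -y side are open but for the cam lever.
- seat (a point): Point on the bed, 10 mm above the counter, with the holder's axes: the centre of the underside of the new stone when it lies flush against side fence and end stop.
- pivot (a point): Upright axis of the cam lever, on the bed at (46, -45.5) mm in the holder frame; the round cam there (26 mm across, 10 mm high above the bed) presses on the stone's -y side when clamped. With the lever fully open the space between cam and fence is 5.5 to 6 mm wider than a stone.
- cam_lever (a joint): Cam lever turning about the upright axis through pivot: 0 = clamped, arm along the holder's -x beside the stone; 1.75 rad = fully open, arm pointing away from the stone (-y) . It turns anticlockwise from above as it opens, stays where it is left, and closes by pushing the knob clockwise (a few newtons).
- lever_knob (a point): Middle of the upright black knob (17 mm across, 26 mm tall, from 25 to 51 mm above the counter) at the end of the 75 mm lever arm, 75 mm from pivot. The flat arm lies 21.5 to 25.5 mm above the counter.
- worn_stone: Worn honing stone, plain grey and off-white, 150 x 56 x 18 mm, about 0.3 kg, lying loose on the bed of the holder; origin in the centre of its underside, x along its length, z up.
- new_stone: New honing stone, same look, 150 x 56 x 30 mm, about 0.5 kg, lying flat on the counter; origin in the centre of its underside, x along its length, z up.
- mat: Fixed black ribbed rubber mat 250 x 160 mm (x, y), 5 mm thick with a raised rim 5 mm wide and 9 mm high; origin in the centre of its underside. The trimmer lies along x on its +y half; the -y half is free.
- strip (a point): Middle of the mat's free half, on its top face: 18 mm to -y of the mat's centre, 5 mm above the counter; the mat's axes.
- trimmer: Slim black hair trimmer, 25 x 125 x 21 mm, lying on the mat, its length along its own y (about the mat's x); origin in the centre of its underside. Not to be moved.
- gel_jar: Gel jar, 88 mm across and 87 mm high, standing on the counter; origin under its centre. Not to be moved.
- neck_brush: Neck brush standing upright, 82 mm across and 170 mm high; origin under its centre. Not to be moved.
- powder_bowl: Small open powder bowl, 87 mm across and 34 mm high; origin under its centre. Not to be moved.

How it is judged (in metres and radians):
On the way, in this order (a step that is already met when the one before it is completed fails the run):
1. the worn stone lies flat on the free half of the mat (x of worn_stone in the frame of strip between -0.034 and 0.034 m and y of worn_stone in the frame of strip between -0.022 and 0.022 m and z of worn_stone in the frame of strip between -0.002 and 0.003 m and angle between the x axis of worn_stone and the x axis of mat, either way round below 0.15 rad and angle between worn_stone's own z axis and vertical below 0.03 rad), for 0.2 s.
2. the new stone lies in the holder, flush against side fence and end stop, with the cam lever still open (x of new_stone in the frame of seat between -0.002 and 0.002 m and y of new_stone in the frame of seat between -0.002 and 0.002 m and z of new_stone in the frame of seat between -0.002 and 0.002 m and angle between the x axis of new_stone and the x axis of holder, either way round below 0.015 rad and angle between new_stone's own z axis and vertical below 0.03 rad and value of joint cam_lever above 1 rad), for 0.1 s.
3. the cam lever is swung to the clamped position (value of joint cam_lever below 0.1 rad), for 0.2 s.
At the end, for the whole second after the job is handed in: New stone flat in the holder, within 2 mm of side fence and end stop and 0.015 rad of square; cam lever within 0.1 rad of clamped; worn stone flat on the mat's free half inside the rim (34 mm along, 22 mm across from its middle), within 0.15 rad of the mat's length; both at rest (all of step 1 and x of new_stone in the frame of seat between -0.002 and 0.002 m and y of new_stone in the frame of seat between -0.002 and 0.002 m and z of new_stone in the frame of seat between -0.002 and 0.002 m and angle between the x axis of new_stone and the x axis of holder, either way round below 0.015 rad and angle between new_stone's own z axis and vertical below 0.03 rad and value of joint cam_lever below 0.1 rad and linear speed of each of new_stone, worn_stone below 0.01 m/s); the robot touches nothing.
It fails at once if the gel jar is moved more than 20 mm or tipped (distance of gel_jar from where it was at the start of the episode above 0.02 m or angle between gel_jar's own z axis and vertical above 0.3 rad).
It fails at once if the neck brush is moved more than 20 mm or tipped (distance of neck_brush from where it was at the start of the episode above 0.02 m or angle between neck_brush's own z axis and vertical above 0.3 rad).
It fails at once if the powder bowl is moved more than 20 mm or tipped (distance of powder_bowl from where it was at the start of the episode above 0.02 m or angle between powder_bowl's own z axis and vertical above 0.3 rad).
It fails at once if the trimmer is moved more than 20 mm or tipped (distance of trimmer from where it was at the start of the episode above 0.02 m or angle between trimmer's own z axis and vertical above 0.3 rad).
It fails at once if a stone is dropped (moves faster than 0.45 m/s with no finger on it, as after a fall of 10 mm) ((linear speed of new_stone above 0.45 m/s and contact force between new_stone and the fingers below 0.2 N) or (linear speed of worn_stone above 0.45 m/s and contact force between worn_stone and the fingers below 0.2 N)).
It also fails if it takes over 72 s, if anything falls off the work surface, if the arm or the gripper's body presses on something with over 40 N, if the wrist force passes 120 N, or if a joint passes its speed limit or range.

## Robot

A 6-joint arm with a two-finger parallel gripper is mounted at the origin on a cart in front of the work surface, level with it; the furniture and walls round the work are solid. World frame = base frame: x ahead of the robot, y to its left, z up, the work surface at z = 0. Lengths are in mm, angles in rad, forces in N, time in s.
With the tool pointing down it reaches from about 225 to 875 mm from the base axis. Payload 3.4 kg.
Tool frame: the origin (TCP) lies midway between the tips of the shut fingers; the grasp point (between the pads) lies manip.hold_point_z behind it (manip.hold_point_z is the distance from the TCP to the grasp point, in mm); z points along the fingers, y is the line along which they close (so a half turn about z gives the same grasp; the last joint's range is limited). The gripper opens to 85 mm and grips with 20 to 120 N. Pads are 22 mm wide; open, the fingers measure 114 mm over their backs; the gripper's body (76 mm by 85 mm) begins 54 mm behind the grasp point. The pads swing forward as they close: fully open they stand 13 mm farther back than shut.
Start: joints at [-1.388, 0.276, 1.505, -0, 1.361, -0.121], TCP at [172.009, -548.704, 231.328] pointing down, gripper open.
Joint ranges: [-2.89, 2.89], [-0.75, 2.08], [0.22, 2.7], [-1.18, 4.32], [0.11, 2.71], [-2.7, 2.7]. Speed limits (rad/s): [2.57, 2.57, 3.14, 3.14, 3.14, 3.14].

## Interface

Orientations are given as a 3x3 rotation matrix whose columns are the frame's x, y, z axes.
In Python, from rig import monitor, eyes, manip gives the robot as it stands. The module is installed in compiled form; this text tells all that it offers.
- The arm moves only by the tool play_rows, never from a script. Its argument "increments" is a list that holds one entry, the list of rows, each a list of 6 numbers: the shift along the tool's x, y, z in mm, then the turn, a rotation vector about the tool's x, y, z in rad. A call has 1 to 8 rows; each row is the pose to reach, as a shift and turn from the pose commanded when the call began, along the tool's axes at that moment; what a row does not reach only later rows make up. A row lasts 1/8 s, in which the tool goes at most 62.5 mm and 10.7 degrees, less where a joint would pass 70% of its speed; a pose out of reach is approached as far as the arm can. A call with a gripper value outside its range is refused whole. "fingers" is the finger opening in mm, from 0 to 85.4, set as the call begins (left out, the last holds). The fingers move at their own pace and stop on an object; "grip_force" is the grip in N (left out, the last holds). Time passes only in rows, so rows that repeat a pose let the fingers close. It gives the time, the measured TCP pose, the force, the opening and the grip force at its end, in the units of the state.
- monitor.state(): the state, without advancing time (a new reading comes with each control period).
- eyes.read_camera(name): name is "scene" or "side" or "wrist"; returns (picture, depth): 400x640x3 uint8, blue, green, red; 400x640 float32, mm along the optical axis (not along the pixel's ray), 0 where there is no reading.
- eyes.get_calibration(name): a dict with "mtx" (3x3 intrinsics, pixels), "R" (3x3) and "t" (3): a world point X has camera coordinates R X + t; the wrist camera has in their place "hand_eye" (4x4, takes a point from camera to tool coordinates, whose origin is the TCP and whose axes are the flange's). Camera axes: x right, y down, z forward; pixel columns grow to the right and rows downward; lengths in mm; the calibration is good to about 2 mm. A picture is of the moment at which its call begins: read the wrist's pose just before it. get_calibration takes no time and is no camera call.
- manip.sign_off(): hands the job in; it is judged then, once.
Trained networks look in the newest picture that a camera, given by its name, has taken for a name from the list of things; names that differ only in an ending like _2 or _b are one class to them, and where a whole thing is asked for, a point or a joint stands for the part that bears it (a point fixed in the world has none). Each returns a list of dicts, best first, with "confidence" (0 to 1); they miss things now and then, are a little off and sometimes report something else, mostly with a low value. They report only what shows in the picture. A call takes as long as a camera call.
- eyes.recognise(camera, label): "centre" ([column, row] in pixels, amid what is visible of it).
- eyes.cut_out(camera, label): "region" (400x640 bool, what is visible of it) and "centre" ([column, row] in pixels, amid what is visible of it).
- eyes.spot_point(camera, label): "centre" ([column, row] in pixels: a listed point, or the origin of a listed thing).
The state is a dict: "clock": time; "joints": joint angles; "joint_vel": joint speeds; "effort": joint torques, N m; "tool_pos": TCP position; "ee_rot": TCP orientation; "ft_force": force on the tool from outside, world axes, zero at the start; "moment": the same for the moment, N m; "gripper_width": opening from 0.0 (shut) to 1.0 (fully open); "finger_force": force on a finger pad.
Only numpy, scipy, OpenCV 4.12 (cv2) and the standard library are available. Lean on these libraries where they do the work, as an engineer would, in place of code of your own. Each camera call takes 0.05 s, during which the arm holds its last target. There are 200 camera calls.

## Working session

There is one attempt and no reset: what is moved stays moved. The work goes in short steps, Python scripts to look and compute and a tool call to move; the robot and the scene stay as the last step left them, time stands still between calls to the robot, and variables do not carry over. Pictures are saved under pics/ and viewed, at most 10 in all, crops included, and the job is handed in when it is done.

Besides the shell and the picture viewer there is one more tool, called after ">>>" as name(argument=value, ...) on one line, values as JSON. play_rows: Moves the arm, as the interface text tells. Its arguments: {"type":"object","properties":{"increments":{"type":"array"},"fingers":{"type":"number"},"grip_force":{"type":"number"}},"required":["increments"]}

```bash
mkdir -p pics
python3 - <<'E'
from rig import monitor, eyes, manip
import cv2, numpy as np
print(monitor.state()); print(manip.hold_point_z)
for c in ["scene","side"]:
    p,d=eyes.read_camera(c); cv2.imwrite(f"pics/{c}0.png",p); np.save(f"{c}0.npy",d)
    k=eyes.get_calibration(c); print(c,k)
print(eyes.get_calibration("wrist"))
E
```

```text
{'clock': 0.0, 'joints': array([-1.38798662e+00,  2.76589541e-01,  1.50615175e+00,  1.86912424e-06,
        1.36067701e+00, -1.21021716e-01]), 'joint_vel': array([-0.00072271,  0.00025356,  0.00010049, -0.00063489,  0.00056394,
       -0.00066414]), 'effort': array([ 4.65169542e-04, -4.16765249e+01, -2.45801729e+01,  7.33752336e-05,
        1.08628583e-02,  1.00577125e-06]), 'tool_pos': array([ 171.91400783, -548.14325194,  230.4353913 ]), 'ee_rot': array([[ 9.54197371e-01,  2.99177654e-01, -3.30093876e-04],
       [ 2.99177753e-01, -9.54195707e-01,  1.79556502e-03],
       [ 2.22218772e-04, -1.81208017e-03, -9.99998333e-01]]), 'ft_force': array([-1.01910665,  0.73982156, -0.28750102]), 'moment': array([0.01756484, 0.00767049, 0.00484938]), 'finger_force': 0.0, 'gripper_width': 0.9966492392643549}
18.700000000000003
scene {'mtx': array([[462.84012831,   0.        , 318.74127015],
       [  0.        , 462.84012831, 198.78397642],
       [  0.        ,   0.        ,   1.        ]]), 'R': array([[-0.45709284, -0.88941043, -0.00390086],
       [-0.65704887,  0.34062528, -0.67250368],
  
[... 298 characters left out ...]
 0.01401634,  0.01025108],
       [ 0.01699409, -0.66844613, -0.74356639],
       [-0.00356978,  0.74362848, -0.66858353]]), 't': array([-547.253538  ,   17.56416432,  958.92020947])}
{'mtx': array([[345.09894127,   0.        , 320.45816039],
       [  0.        , 345.09894127, 205.89710416],
       [  0.        ,   0.        ,   1.        ]]), 'hand_eye': array([[-7.57803117e-04, -9.55193659e-01, -2.95980573e-01,
         7.63868380e+01],
       [ 9.99999464e-01, -9.32536200e-04,  4.49184730e-04,
        -3.99174233e-02],
       [-7.05071005e-04, -2.95980074e-01,  9.55193854e-01,
        -1.43712153e+02],
       [ 0.00000000e+00,  0.00000000e+00,  0.00000000e+00,
         1.00000000e+00]])}
```

View pics/scene0.png

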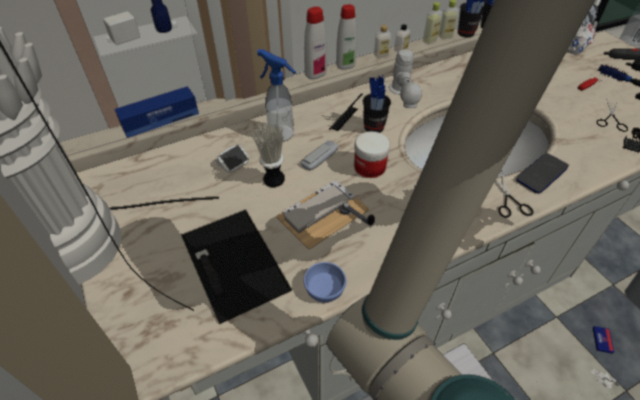

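View pics/side0.png

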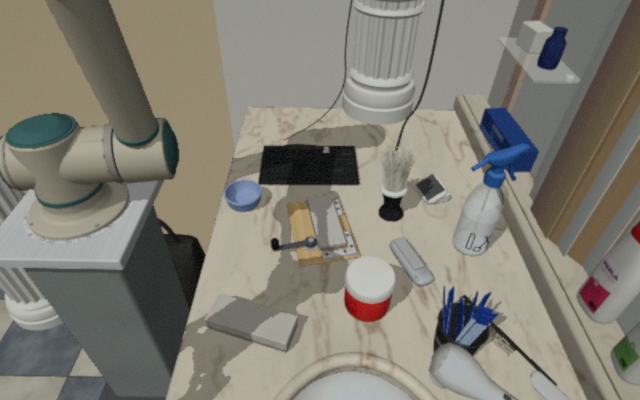

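```bash
cat > h.py <<'E'
from rig import monitor, eyes, manip
import cv2, numpy as np
K={c:eyes.get_calibration(c) for c in ["scene","side","wrist"]}
def pose(c, st=None):
    if c!="wrist": return K[c]["R"],np.array(K[c]["t"])
    st=st or monitor.state()
    T=np.eye(4);T[:3,:3]=st["ee_rot"];T[:3,3]=st["tool_pos"]
    M=np.linalg.inv(T@K[c]["hand_eye"]); return M[:3,:3],M[:3,3]
def cloud(c,d,P):
    R,t=P;m=K[c]["mtx"];v,u=np.mgrid[:400,:640]
    X=np.stack([(u-m[0,2])/m[0,0]*d,(v-m[1,2])/m[1,1]*d,d],-1)
    return (X-t)@R
def onz(c,px,z,P):
    R,t=P;m=K[c]["mtx"];r=R.T@np.array([(px[0]-m[0,2])/m[0,0],(px[1]-m[1,2])/m[1,1],1]);o=-R.T@t
    return o+r*(z-o[2])/r[2]
def proj(c,X,P):
    R,t=P;q=K[c]["mtx"]@(R@np.asarray(X,float)+t);return q[:2]/q[2]
E
python3 - <<'E'
from h import *
for c in ["scene","side"]:
    p,d=eyes.read_camera(c); P=pose(c); W=cloud(c,d,P)
    for n in ["holder","worn_stone","new_stone","mat","trimmer","gel_jar","neck_brush","powder_bowl","cam_lever"]:
        r=eyes.cut_out(c,n)
        for q in r[:2]:
            m=q["region"]&(d>0); X=W[m]
            if len(X)<20: continue
            zt=np.percentile(X[:,2],95); top=X[X[:,2]>np.percentile(X[:,2],90)-6]
            rc=cv2.minAreaRect(top[:,:2].astype(np.float32))
            print(c,n,round(q["confidence"],2),np.round(q["centre"]),"z95 %.0f"%zt,np.round(rc[0]),np.round(rc[1]),round(rc[2],1))
    for n in ["holder","seat","pivot","lever_knob","strip","worn_stone","new_stone","mat"]:
        for q in eyes.spot_point(c,n)[:1]:
            z={"seat":10,"pivot":10,"lever_knob":38,"strip":5,"worn_stone":10}.get(n,0)
            print(c,n,round(q["confidence"],2),np.round(q["centre"],1),np.round(onz(c,q["centre"],z,P),1))
E
```

```text
scene holder 0.87 [330. 220.] z95 28 [530. -74.] [169. 169.] 12.4
scene worn_stone 0.7 [317. 209.] z95 30 [563. -55.] [ 66. 152.] 12.1
scene new_stone 0.44 [332. 220.] z95 26 [ 573. -100.] [205. 129.] 49.7
scene mat 0.62 [238. 263.] z95 9 [528. 169.] [258. 161.] 1.4
scene trimmer 0.63 [208. 274.] z95 26 [506. 224.] [108.  23.] 0.6
scene gel_jar 0.76 [372. 153.] z95 88 [ 643. -245.] [82. 84.] 89.8
scene gel_jar 0.31 [338. 219.] z95 27 [ 541. -126.] [168.  57.] 6.7
scene neck_brush 0.89 [268. 152.] z95 159 [710.  -5.] [57. 76.] 71.5
scene neck_brush 0.46 [208. 273.] z95 26 [506. 224.] [108.  23.] 0.6
scene powder_bowl 0.57 [323. 280.] z95 34 [377.  24.] [83. 86.] 63.7
scene cam_lever 0.64 [362. 214.] z95 50 [ 466. -139.] [14. 16.] 17.0
scene holder 0.91 [319.1 209.9] [573.4 -64.6   0. ]
scene seat 0.58 [314.6 206.4] [580.4 -56.2  10. ]
scene pivot 0.9 [344.1 209.8] [ 538.8 -113.3   10. ]
scene lever_knob 0.59 [372.7 217.4] [ 468.8 -146.5   38. ]
scene strip 0.78 [242.3 255.9] [528.5 147.4   5. ]
scene worn_stone 0.93 [317.8 210.3] [566.  -57.4  10. ]
scene mat 0.89 [236.2 260.9] [525.8
[... 463 characters left out ...]
 165.] 1.9
side gel_jar 0.89 [365. 289.] z95 88 [ 641. -252.] [83. 84.] 61.9
side neck_brush 0.67 [391. 176.] z95 159 [708.  -6.] [71. 67.] 74.8
side powder_bowl 0.79 [242. 199.] z95 34 [375.  21.] [84. 88.] 37.9
side cam_lever 0.87 [289. 245.] z95 51 [ 464. -143.] [16. 13.] 5.2
side holder 0.86 [327.1 230.4] [570.8 -65.    0. ]
side seat 0.57 [327.6 223.8] [571.7 -54.5  10. ]
side pivot 0.95 [308.3 244.7] [ 531.1 -116.5   10. ]
side lever_knob 0.69 [277.4 244.1] [ 470.2 -141.2   38. ]
side strip 0.65 [309.  167.5] [525.  152.2   5. ]
side worn_stone 0.63 [324.4 222.5] [564.6 -50.7  10. ]
side new_stone 0.72 [254.3 326.4] [ 440.9 -301.9    0. ]
side mat 0.79 [311.2 162.8] [530.  178.9   0. ]
```

The scene view shows the holder at about (330,220), with the fence on the far side and the lever knob open at (370,217). The black mat is at (238,263) with the trimmer on its upper-left half, and the bowl is at (325,282). The arm hides the new stone here. In the side view the new stone is at (255,323), the holder at (320,230), the knob at (277,244), the jar at (368,289) and the brush at (391,185). The detections agree with both pictures, except the low-confidence doubles. Next I'll look from above with the wrist camera.

```bash
cat > plan.py <<'E'
# usage: plan.py x,y,z,phi_deg,n ...   (phi = world angle of tool y); prints calls of rows, keeps commanded pose in cmd.npy
import sys,numpy as np,os
c=np.load("cmd.npy") if os.path.exists("cmd.npy") else np.array([172.009,-548.704,231.328,np.degrees(-1.388+.121)])
P=[];s=c.copy()
for a in sys.argv[1:]:
    v=np.array([float(k) for k in a.split(",")]);n=int(v[4])
    for i in range(1,n+1):
        u=i/n;u=u*u*(3-2*u);P.append(s+(v[:4]-s)*u)
    s=v[:4]
for i in range(0,len(P),8):
    f=np.radians(c[3]);x=np.array([-np.sin(f),np.cos(f)]);y=np.array([np.cos(f),np.sin(f)]);rows=[]
    for p in P[i:i+8]:
        d=p-c;rows.append([round(float(d[:2]@x),1),round(float(d[:2]@y),1),round(float(-d[2]),1),0,0,round(float(-np.radians(d[3])),3)])
    print(str(rows).replace(" ","").replace("],[","], ["))
    r=rows[-1];c=np.array([*(c[:2]+r[0]*x+r[1]*y),c[2]-r[2],c[3]-np.degrees(r[5])])
np.save("cmd.npy",c);print(c)
E
python3 plan.py 560,-60,240,12,16
```

```text
[[5.8,-3.9,-0.1,0,0,-0.017], [22.2,-15.1,-0.4,0,0,-0.063], [47.7,-32.3,-0.8,0,0,-0.136], [80.7,-54.7,-1.4,0,0,-0.231], [119.8,-81.2,-2.0,0,0,-0.342], [163.4,-110.8,-2.7,0,0,-0.467], [210.0,-142.5,-3.5,0,0,-0.601], [258.2,-175.1,-4.3,0,0,-0.738]]
[[57.6,8.2,-0.8,0,0,-0.138], [113.4,16.2,-1.6,0,0,-0.271], [165.6,23.7,-2.4,0,0,-0.396], [212.4,30.3,-3.0,0,0,-0.508], [251.9,36.0,-3.6,0,0,-0.602], [282.3,40.4,-4.0,0,0,-0.675], [301.9,43.2,-4.3,0,0,-0.722], [308.9,44.1,-4.4,0,0,-0.738]]
[559.969888   -59.96186108 240.028       11.97481792]
```

>>> play_rows(increments=[[[5.8, -3.9, -0.1, 0, 0, -0.017], [22.2, -15.1, -0.4, 0, 0, -0.063], [47.7, -32.3, -0.8, 0, 0, -0.136], [80.7, -54.7, -1.4, 0, 0, -0.231], [119.8, -81.2, -2.0, 0, 0, -0.342], [163.4, -110.8, -2.7, 0, 0, -0.467], [210.0, -142.5, -3.5, 0, 0, -0.601], [258.2, -175.1, -4.3, 0, 0, -0.738]]], fingers=85)

```text
clock: 2.9
tool_pos: [367.0, -301.6, 235.9]
ee_rot: [[0.499, 0.866, 0.001], [0.866, -0.499, -0.0], [0.0, 0.001, -1.0]]
ft_force: [0.3, -1.3, -0.3]
gripper_width: 0.998
finger_force: 0.0
```

>>> play_rows(increments=[[[57.6, 8.2, -0.8, 0, 0, -0.138], [113.4, 16.2, -1.6, 0, 0, -0.271], [165.6, 23.7, -2.4, 0, 0, -0.396], [212.4, 30.3, -3.0, 0, 0, -0.508], [251.9, 36.0, -3.6, 0, 0, -0.602], [282.3, 40.4, -4.0, 0, 0, -0.675], [301.9, 43.2, -4.3, 0, 0, -0.722], [308.9, 44.1, -4.4, 0, 0, -0.738]]])

```text
clock: 3.9
tool_pos: [560.0, -58.8, 240.0]
ee_rot: [[-0.21, 0.978, -0.0], [0.978, 0.21, -0.0], [-0.0, -0.0, -1.0]]
ft_force: [-1.4, -0.9, 0.3]
gripper_width: 0.996
finger_force: 0.0
```

```bash
cat > look.py <<'E'
from h import *
import sys
names=sys.argv[2].split(",");tag=sys.argv[1]
for c in ["wrist","side","scene"]:
    st=monitor.state();p,d=eyes.read_camera(c);P=pose(c,st);W=cloud(c,d,P)
    if c=="wrist": print(np.round(st["tool_pos"],1),np.round(st["ee_rot"],4).tolist(),st["clock"])
    cv2.imwrite(f"pics/{tag}_{c}.png",p);np.savez(f"{tag}_{c}.npz",W=W,d=d,R=P[0],t=P[1])
    for n in names:
        for q in eyes.cut_out(c,n)[:1]:
            m=cv2.erode(q["region"].astype(np.uint8),np.ones((3,3)))>0
            X=W[m&(d>0)]
            if len(X)<30: continue
            zt=np.percentile(X[:,2],90);top=X[abs(X[:,2]-zt)<4]
            rc=cv2.minAreaRect(top[:,:2].astype(np.float32))
            print(c,n,round(q["confidence"],2),"ztop %.1f"%np.median(top[:,2]),np.round(rc[0],1),np.round(rc[1],1),round(rc[2],2))
    for n in ["seat","pivot","lever_knob","strip"]:
        for q in eyes.spot_point(c,n)[:1]:
            z={"seat":10,"pivot":20 if 0 else 10,"lever_knob":38,"strip":5}[n]
            print(c,n,round(q["confidence"],2),np.round(q["centre"],1),np.round(onz(c,q["centre"],z,P),1))
E
python3 look.py a holder,worn_stone,new_stone,mat,trimmer
```

```text
[560.  -58.8 240. ] [[-0.21, 0.9777, -0.0004], [0.9777, 0.21, -0.0002], [-0.0001, -0.0004, -1.0]] 3.9
wrist holder 0.78 ztop 19.3 [538.8 -77.2] [152.9 161.7] 12.4
wrist worn_stone 0.73 ztop 29.1 [567.  -54.6] [ 54.  147.5] 11.87
wrist new_stone 0.68 ztop 31.1 [ 439.3 -298.9] [ 54.6 147.2] 72.43
wrist mat 0.86 ztop 7.0 [546.9 107.9] [206.   38.9] 1.48
wrist trimmer 0.38 ztop 29.1 [566.9 -54.6] [ 53.9 147.6] 11.71
wrist lever_knob 0.9 [219.7 231.3] [ 467.5 -140.2   38. ]
side holder 0.72 ztop 24.7 [ 563.2 -107.8] [181.2  89.2] 45.28
side worn_stone 0.72 ztop 27.7 [564.2 -59.1] [ 53.2 145.8] 12.07
side new_stone 0.78 ztop 30.0 [ 438.5 -304.7] [ 54.9 147. ] 72.78
side mat 0.61 ztop 4.7 [523.1 163.4] [243.  157.8] 1.55
side trimmer 0.9 ztop 23.5 [503.1 219.5] [98.7 22.9] 5.46
side seat 0.31 [244.4 208.3] [382.4  -9.7  10. ]
side pivot 0.94 [311.4 244.3] [ 537.5 -115.3   10. ]
side lever_knob 0.67 [274.1 242.2] [ 463.2 -136.3   38. ]
side strip 0.61 [308.  167.7] [522.4 151.3   5. ]
scene worn_stone 0.38 ztop 5.1 [524.7 170.4] [250.  155.4] 0.83
scene new_stone 0.57 ztop 24.1 [505.6 225.3] [106.5  20.3] 2.61
scene mat 0.96 ztop 5.0 [524.7 169.4] [248.9 154.1] 1.11
scene trimmer 0.6 ztop 24.2 [505.6 223.3] [ 18.4 106.4] 89.54
scene lever_knob 0.61 [369.5 217. ] [ 473.1 -140.8   38. ]
scene strip 0.96 [240.8 257.5] [526.1 151.8   5. ]
```

View pics/a_wrist.png

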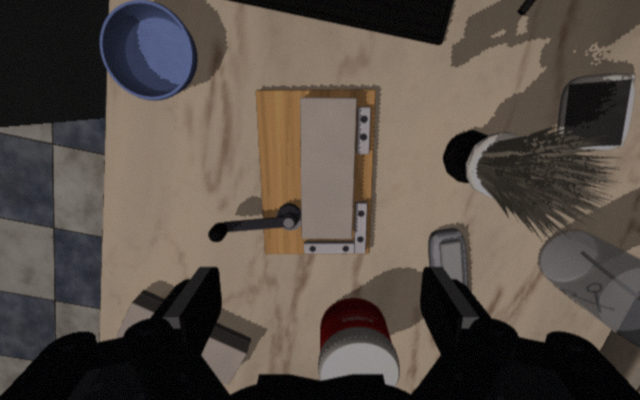

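Run:
```python
import numpy as np,cv2
f=np.load("a_wrist.npz");W=f["W"]
th=np.radians(-78.0);ex=np.array([np.cos(th),np.sin(th)]);ey=np.array([-np.sin(th),np.cos(th)]);o=np.array([566.,-56])
L=np.dstack([(W[...,:2]-o)@ex,(W[...,:2]-o)@ey,W[...,2]])
b=(abs(L[...,0])<150)&(abs(L[...,1])<150)
G=np.full((75,75),np.nan)
for i in range(-100,125,10):
    pass
# height profiles
for x0 in (-60,-45,0,45,60):
    m=b&(abs(L[...,0]-x0)<4); y=L[...,1][m];z=L[...,2][m]
    print("x",x0,[(int(k),round(float(np.median(z[abs(y-k)<1])),0)) for k in range(-80,62,3) if (abs(y-k)<1).any()])
for y0 in (-15,0,15,40):
    m=b&(abs(L[...,1]-y0)<4); x=L[...,0][m];z=L[...,2][m]
    print("y",y0,[(int(k),round(float(np.median(z[abs(x-k)<1])),0)) for k in range(-110,112,3) if (abs(x-k)<1).any()])
```

```text
x -60 [(-80, 0.0), (-77, 1.0), (-74, 1.0), (-71, 11.0), (-68, 11.0), (-65, 11.0), (-62, 11.0), (-59, 11.0), (-56, 11.0), (-53, 11.0), (-50, 11.0), (-47, 11.0), (-44, 11.0), (-41, 12.0), (-38, 11.0), (-35, 11.0), (-32, 11.0), (-29, 11.0), (-26, 29.0), (-23, 29.0), (-20, 29.0), (-17, 29.0), (-14, 29.0), (-11, 29.0), (-8, 29.0), (-5, 29.0), (-2, 29.0), (1, 29.0), (4, 29.0), (7, 29.0), (10, 29.0), (13, 29.0), (16, 29.0), (19, 29.0), (22, 29.0), (25, 29.0), (28, 29.0), (31, 13.0), (34, 19.0), (37, 19.0), (40, 19.0), (43, 19.0), (46, 12.0), (49, 11.0), (52, 1.0), (55, 1.0), (58, 1.0), (61, 1.0)]
x -45 [(-80, 1.0), (-77, 0.0), (-74, 1.0), (-71, 11.0), (-68, 11.0), (-65, 11.0), (-62, 11.0), (-59, 11.0), (-56, 11.0), (-53, 11.0), (-50, 11.0), (-47, 11.0), (-44, 11.0), (-41, 11.0), (-38, 11.0), (-35, 11.0), (-32, 11.0), (-29, 11.0), (-26, 28.0), (-23, 29.0), (-20, 29.0), (-17, 29.0), (-14, 29.0), (-11, 29.0), (-8, 29.0), (-5, 29.0), (-2, 28.0), (1, 29.0), (4, 29.0), (7, 29.0), (10, 29.0), (13, 29.0), (16, 29.0), (19, 29.0), (22, 29.0), (25, 29.0), (28, 29.0), (31, 11.0), (34, 19.0), (37, 19.0)
[... 4735 characters left out ...]
0), (-65, 19.0), (-62, 19.0), (-59, 19.0), (-56, 20.0), (-53, 19.0), (-50, 19.0), (-47, 19.0), (-44, 19.0), (-41, 20.0), (-38, 19.0), (-35, 19.0), (-32, 20.0), (-29, 19.0), (-26, 19.0), (-23, 19.0), (-20, 19.0), (-17, 11.0), (-14, 299.0), (-11, 303.0), (-8, 287.0), (-5, 282.0), (-2, 279.0), (1, 276.0), (4, 273.0), (7, 271.0), (10, 269.0), (13, 12.0), (16, 11.0), (19, 11.0), (22, 11.0), (25, 11.0), (28, 11.0), (31, 11.0), (34, 11.0), (37, 19.0), (40, 19.0), (43, 19.0), (46, 20.0), (49, 20.0), (52, 19.0), (55, 19.0), (58, 19.0), (61, 19.0), (64, 19.0), (67, 19.0), (70, 19.0), (73, 19.0), (76, 19.0), (79, 20.0), (82, 19.0), (85, 19.0), (88, 19.0), (91, 19.0), (94, 19.0), (106, 1.0), (109, 1.0)]
```

The wrist view shows the holder upright in the picture. The worn stone is at (328,168), with the fence pieces at (363,130) and (361,225) and the end stop at (330,248). The lever is fully open, with its knob at (217,232). The worn stone sits a few mm off the fence and the stop. I'll fit the holder frame from the depth.

```bash
cat > fit.py <<'E'
import numpy as np,sys
from scipy.optimize import least_squares
def fit(fn,g0,zb=0.9,show=True):
    f=np.load(fn);W=f["W"].reshape(-1,3);d=f["d"].ravel();W=W[d>0]
    W=W[(W[:,2]<60)&(np.hypot(W[:,0]-566,W[:,1]+56)<140)]
    # edges by height threshold: optimise match of fence/stop top mask (z 15.5..23) with the model
    z=W[:,2]-zb; lab=((z>15)&(z<21)).astype(float)
    def sdbox(p,c,h):
        q=abs(p-c)-h;return np.hypot(*np.maximum(q,0).T)+np.minimum(q.max(1),0)
    def res(g):
        th=g[2];ex=np.array([np.cos(th),np.sin(th)]);ey=np.array([-ex[1],ex[0]]);p=np.c_[(W[:,:2]-g[:2])@ex,(W[:,:2]-g[:2])@ey]
        # fence pieces x -75..-27 , 27..88 ; y 28..41 ; stop x 75..88
        s=np.minimum.reduce([sdbox(p,[-51,34.5],[24,6.5]),sdbox(p,[57.5,34.5],[30.5,6.5]),sdbox(p,[81.5,3.5],[6.5,31])])
        near=(p[:,1]>-20)&(p[:,1]<48)&(p[:,0]>-82)&(p[:,0]<95)
        return np.where(near,1/(1+np.exp(s/0.7))-lab,0)
    r=least_squares(res,g0,x_scale=[1,1,.01],diff_step=1e-4)
    return r.x,2*r.cost
if __name__=="__main__":
    best=min((fit(sys.argv[1],[573+a,-63+b,np.radians(-78+c)]) for a in(-3,2) for b in(-3,3) for c in(-1,1)),key=lambda r:r[1])
    g=best[0];print("holder",np.round(g[:2],2),np.degrees(g[2]).round(3),best[1])
    ex=np.array([np.cos(g[2]),np.sin(g[2])]);ey=np.array([-ex[1],ex[0]])
    print("gap/pivot/knob-open",g[:2]+46*ex-45.5*ey,g[:2]+59*ex-119.3*ey)
E
python3 fit.py a_wrist.npz
python3 plan.py 566,-60,120,12,4 566,-60,9,12,6
```

```text
holder [572.21 -63.31] -77.666 100.0710093719655
gap/pivot/knob-open [ 537.5819538  -117.96583667] [ 468.26207979 -146.42976239]
[[-0.2,0.9,18.8,0,0,-0.0], [-0.6,2.9,60.0,0,0,-0.0], [-1.1,5.0,101.3,0,0,-0.0], [-1.3,5.9,120.0,0,0,-0.0], [-1.3,5.9,128.3,0,0,-0.0], [-1.3,5.9,148.8,0,0,-0.0], [-1.3,5.9,175.5,0,0,-0.0], [-1.3,5.9,202.3,0,0,-0.0]]
[[0.0,-0.0,20.5,0,0,-0.0], [0.0,-0.0,28.7,0,0,-0.0]]
[566.01122372 -60.00942922   9.028       11.97481792]
```

>>> play_rows(increments=[[[-0.2, 0.9, 18.8, 0, 0, 0], [-0.6, 2.9, 60.0, 0, 0, 0], [-1.1, 5.0, 101.3, 0, 0, 0], [-1.3, 5.9, 120.0, 0, 0, 0], [-1.3, 5.9, 128.3, 0, 0, 0], [-1.3, 5.9, 148.8, 0, 0, 0], [-1.3, 5.9, 175.5, 0, 0, 0], [-1.3, 5.9, 202.3, 0, 0, 0]]], fingers=74)

```text
clock: 6.4
tool_pos: [567.1, -60.3, 38.1]
ee_rot: [[-0.208, 0.978, 0.003], [0.978, 0.208, -0.001], [-0.001, 0.003, -1.0]]
ft_force: [0.3, -0.2, -0.7]
gripper_width: 0.868
finger_force: 0.0
```

>>> play_rows(increments=[[[0, 0, 20.5, 0, 0, 0], [0, 0, 28.7, 0, 0, 0], [0, 0, 28.7, 0, 0, 0], [0, 0, 28.7, 0, 0, 0]]])

```text
clock: 6.9
tool_pos: [567.0, -60.2, 10.0]
ee_rot: [[-0.208, 0.978, 0.002], [0.978, 0.208, -0.001], [-0.001, 0.002, -1.0]]
ft_force: [1.2, 0.1, -0.3]
gripper_width: 0.866
finger_force: 0.0
```

>>> play_rows(increments=[[[0, 0, 0, 0, 0, 0], [0, 0, 0, 0, 0, 0], [0, 0, 0, 0, 0, 0], [0, 0, 0, 0, 0, 0], [0, 0, 0, 0, 0, 0], [0, 0, 0, 0, 0, 0]]], fingers=45, grip_force=40)

```text
clock: 7.65
tool_pos: [566.9, -60.2, 10.2]
ee_rot: [[-0.207, 0.978, 0.002], [0.978, 0.207, -0.001], [-0.001, 0.002, -1.0]]
ft_force: [-0.3, -0.1, 6.2]
gripper_width: 0.644
finger_force: 43.6
```

```bash
python3 plan.py 566,-60,110,12,6 530,147,110,91.3,12 530,147,9,91.3,6
```

```text
[[0.0,-0.0,-7.5,0,0,-0.0], [0.0,-0.0,-26.2,0,0,-0.0], [0.0,-0.0,-50.5,0,0,-0.0], [0.0,-0.0,-74.8,0,0,-0.0], [0.0,-0.0,-93.5,0,0,-0.0], [0.0,-0.0,-101.0,0,0,-0.0], [4.1,0.1,-101.0,0,0,-0.028], [15.6,0.6,-101.0,0,0,-0.103]]
[[17.1,2.4,0.0,0,0,-0.114], [38.5,5.4,0.0,0,0,-0.256], [62.8,8.8,0.0,0,0,-0.418], [88.6,12.4,0.0,0,0,-0.589], [114.4,16.1,0.0,0,0,-0.761], [138.7,19.5,0.0,0,0,-0.923], [160.1,22.5,0.0,0,0,-1.065], [177.2,24.9,0.0,0,0,-1.179]]
[[2.8,11.1,0.0,0,0,-0.075], [3.9,15.1,0.0,0,0,-0.102], [3.9,15.1,7.5,0,0,-0.102], [3.9,15.1,26.2,0,0,-0.102], [3.9,15.1,50.5,0,0,-0.102], [3.9,15.1,74.8,0,0,-0.102], [3.9,15.1,93.5,0,0,-0.102], [3.9,15.1,101.0,0,0,-0.102]]
[529.98158519 147.0268426    9.028       91.27217676]
```

>>> play_rows(increments=[[[0, 0, -7.5, 0, 0, 0], [0, 0, -26.2, 0, 0, 0], [0, 0, -50.5, 0, 0, 0], [0, 0, -74.8, 0, 0, 0], [0, 0, -93.5, 0, 0, 0], [0, 0, -101.0, 0, 0, 0], [4.1, 0.1, -101.0, 0, 0, -0.028], [15.6, 0.6, -101.0, 0, 0, -0.103]]])

```text
clock: 8.65
tool_pos: [562.5, -44.5, 108.9]
ee_rot: [[-0.309, 0.951, -0.002], [0.951, 0.309, 0.0], [0.001, -0.002, -1.0]]
ft_force: [0.2, 0.2, -3.3]
gripper_width: 0.645
finger_force: 44.2
```

>>> play_rows(increments=[[[17.1, 2.4, 0, 0, 0, -0.114], [38.5, 5.4, 0, 0, 0, -0.256], [62.8, 8.8, 0, 0, 0, -0.418], [88.6, 12.4, 0, 0, 0, -0.589], [114.4, 16.1, 0, 0, 0, -0.761], [138.7, 19.5, 0, 0, 0, -0.923], [160.1, 22.5, 0, 0, 0, -1.065], [177.2, 24.9, 0, 0, 0, -1.179]]])

```text
clock: 9.65
tool_pos: [531.2, 132.7, 108.6]
ee_rot: [[-0.997, 0.074, -0.003], [0.074, 0.997, -0.0], [0.003, -0.0, -1.0]]
ft_force: [-0.3, -0.7, -3.4]
gripper_width: 0.639
finger_force: 44.1
```

>>> play_rows(increments=[[[2.8, 11.1, 0, 0, 0, -0.075], [3.9, 15.1, 0, 0, 0, -0.102], [3.9, 15.1, 7.5, 0, 0, -0.102], [3.9, 15.1, 26.2, 0, 0, -0.102], [3.9, 15.1, 50.5, 0, 0, -0.102], [3.9, 15.1, 74.8, 0, 0, -0.102], [3.9, 15.1, 93.5, 0, 0, -0.102], [3.9, 15.1, 101.0, 0, 0, -0.102]]])

```text
clock: 10.65
tool_pos: [528.9, 146.2, 7.3]
ee_rot: [[-1.0, -0.021, -0.003], [-0.021, 1.0, -0.001], [0.003, -0.001, -1.0]]
ft_force: [-0.2, -0.8, -4.0]
gripper_width: 0.644
finger_force: 44.1
```

```bash
python3 look.py b worn_stone,mat,trimmer
```

```text
[528.9 146.2   7.3] [[-0.9998, -0.0212, -0.0031], [-0.0212, 0.9998, -0.0007], [0.0031, -0.0007, -1.0]] 10.65
wrist worn_stone 0.94 ztop 26.2 [511.9 145.9] [124.3  55. ] 0.87
wrist mat 0.67 ztop 26.2 [511.8 146.2] [124.6  55.5] 0.83
wrist trimmer 0.58 ztop 25.6 [496.9 221.4] [22.4 89.1] 89.14
side worn_stone 0.79 ztop 26.8 [524.6 145.7] [147.5  60. ] 0.5
side mat 0.83 ztop 4.9 [523.3 166.2] [247.9 163.7] 1.81
side trimmer 0.64 ztop 23.5 [502.  216.6] [16.9 95.8] 89.89
side seat 0.83 [326.3 227. ] [568.8 -64.4  10. ]
side pivot 0.62 [308.9 242.4] [ 532.2 -110.1   10. ]
side lever_knob 0.76 [277.8 244.5] [ 471.1 -142.3   38. ]
side strip 0.59 [307.5 168. ] [521.2 150.    5. ]
scene mat 0.67 ztop 5.5 [523.1 235.7] [248.4  21.3] 1.07
scene trimmer 0.79 ztop 23.9 [505.5 229. ] [ 7.8 98.6] 89.8
scene seat 0.8 [319.5 205.2] [578.4 -68.3  10. ]
scene pivot 0.88 [348.2 209.6] [ 534.9 -122.2   10. ]
scene lever_knob 0.68 [371.8 216.9] [ 470.9 -145.5   38. ]
scene strip 0.24 [271.4 179.8] [714.4  -1.6   5. ]
```

>>> play_rows(increments=[[[0, 0, 0.8, 0, 0, 0], [0, 0, 1.5, 0, 0, 0], [0, 0, 2, 0, 0, 0], [0, 0, 2, 0, 0, 0]]])

```text
clock: 12.35
tool_pos: [529.9, 147.0, 6.9]
ee_rot: [[-1.0, -0.022, -0.0], [-0.022, 1.0, -0.0], [0.0, -0.0, -1.0]]
ft_force: [0.0, -0.3, -2.7]
gripper_width: 0.645
finger_force: 44.1
```

>>> play_rows(increments=[[[0, 0, 0.7, 0, 0, 0], [0, 0, 1.4, 0, 0, 0], [0, 0, 1.4, 0, 0, 0]]])

```text
clock: 12.72
tool_pos: [529.9, 147.0, 5.5]
ee_rot: [[-1.0, -0.022, -0.0], [-0.022, 1.0, -0.0], [0.0, -0.0, -1.0]]
ft_force: [-0.7, -1.1, -3.2]
gripper_width: 0.645
finger_force: 44.1
```

>>> play_rows(increments=[[[0, 0, 0.6, 0, 0, 0], [0, 0, 1.2, 0, 0, 0], [0, 0, 1.2, 0, 0, 0]]])

```text
clock: 13.1
tool_pos: [530.0, 147.0, 5.2]
ee_rot: [[-1.0, -0.022, 0.0], [-0.022, 1.0, 0.0], [-0.0, 0.0, -1.0]]
ft_force: [-1.9, -0.4, 5.3]
gripper_width: 0.643
finger_force: 45.1
```

>>> play_rows(increments=[[[0, 0, 0, 0, 0, 0], [0, 0, 0, 0, 0, 0], [0, 0, 0, 0, 0, 0], [0, 0, 0, 0, 0, 0]]], fingers=68)

```text
clock: 13.6
tool_pos: [530.0, 147.0, 4.3]
ee_rot: [[-1.0, -0.022, -0.0], [-0.022, 1.0, -0.0], [0.0, -0.0, -1.0]]
ft_force: [0.4, -0.4, 1.1]
gripper_width: 0.794
finger_force: 0.0
```

```bash
python3 - <<'E'
import numpy as np
c=np.load("cmd.npy");c[2]-=4.6;np.save("cmd.npy",c)
E
python3 plan.py 530,147,180,91.3,7 440,-285,180,72.6,14 440,-285,180,72.6,3
```

```text
[[-0.0,-0.0,-9.7,0,0,-0.0], [-0.0,-0.0,-34.8,0,0,-0.0], [-0.0,-0.0,-69.1,0,0,-0.0], [-0.0,-0.0,-106.5,0,0,-0.0], [-0.0,-0.0,-140.8,0,0,-0.0], [-0.0,-0.0,-165.8,0,0,-0.0], [-0.0,-0.0,-175.6,0,0,-0.0], [1.4,-6.3,-175.6,0,0,0.004]]
[[4.0,-17.6,0.0,0,0,0.014], [10.2,-44.5,0.0,0,0,0.034], [18.0,-79.0,0.0,0,0,0.06], [27.1,-119.2,0.0,0,0,0.091], [37.1,-163.1,0.0,0,0,0.124], [47.5,-208.9,0.0,0,0,0.159], [57.9,-254.7,0.0,0,0,0.193], [67.9,-298.6,0.0,0,0,0.227]]
[[-0.1,-41.1,0.0,0,0,0.03], [-0.2,-76.5,0.0,0,0,0.056], [-0.3,-104.2,0.0,0,0,0.077], [-0.4,-122.2,0.0,0,0,0.09], [-0.4,-128.6,0.0,0,0,0.095], [-0.4,-128.6,0.0,0,0,0.095], [-0.4,-128.6,0.0,0,0,0.095], [-0.4,-128.6,0.0,0,0,0.095]]
[ 440.00314881 -284.97904103  180.028        72.59375264]
```

>>> play_rows(increments=[[[0, 0, -9.7, 0, 0, 0], [0, 0, -34.8, 0, 0, 0], [0, 0, -69.1, 0, 0, 0], [0, 0, -106.5, 0, 0, 0], [0, 0, -140.8, 0, 0, 0], [0, 0, -165.8, 0, 0, 0], [0, 0, -175.6, 0, 0, 0], [1.4, -6.3, -175.6, 0, 0, 0.004]]])

```text
clock: 14.6
tool_pos: [528.8, 140.7, 180.4]
ee_rot: [[-1.0, -0.019, 0.001], [-0.019, 1.0, 0.0], [-0.001, 0.0, -1.0]]
ft_force: [-0.0, -0.2, -0.5]
gripper_width: 0.798
finger_force: 0.0
```

>>> play_rows(increments=[[[4.0, -17.6, 0, 0, 0, 0.014], [10.2, -44.5, 0, 0, 0, 0.034], [18.0, -79.0, 0, 0, 0, 0.06], [27.1, -119.2, 0, 0, 0, 0.091], [37.1, -163.1, 0, 0, 0, 0.124], [47.5, -208.9, 0, 0, 0, 0.159], [57.9, -254.7, 0, 0, 0, 0.193], [67.9, -298.6, 0, 0, 0, 0.227]]])

```text
clock: 15.6
tool_pos: [464.2, -161.1, 178.8]
ee_rot: [[-0.978, 0.21, -0.003], [0.21, 0.978, 0.001], [0.003, 0.0, -1.0]]
ft_force: [0.5, -0.7, 0.9]
gripper_width: 0.795
finger_force: 0.0
```

>>> play_rows(increments=[[[-0.1, -41.1, 0, 0, 0, 0.03], [-0.2, -76.5, 0, 0, 0, 0.056], [-0.3, -104.2, 0, 0, 0, 0.077], [-0.4, -122.2, 0, 0, 0, 0.09], [-0.4, -128.6, 0, 0, 0, 0.095], [-0.4, -128.6, 0, 0, 0, 0.095], [-0.4, -128.6, 0, 0, 0, 0.095], [-0.4, -128.6, 0, 0, 0, 0.095]]], fingers=80)

```text
clock: 16.6
tool_pos: [440.2, -284.2, 180.1]
ee_rot: [[-0.955, 0.298, 0.0], [0.298, 0.955, 0.0], [-0.0, 0.0, -1.0]]
ft_force: [0.0, -0.4, 0.7]
gripper_width: 0.937
finger_force: 0.0
```

```bash
python3 look.py c worn_stone,new_stone,mat,trimmer
```

```text
[ 440.2 -284.2  180.1] [[-0.9546, 0.298, 0.0001], [0.298, 0.9546, 0.0], [-0.0001, 0.0001, -1.0]] 16.6
wrist seat 0.79 [573.9 242.3] [572.  -63.8  10. ]
wrist pivot 0.66 [513.4 224.5] [ 535.5 -118.    10. ]
wrist lever_knob 0.93 [491.6 169.5] [ 465.8 -141.3   38. ]
side worn_stone 0.74 ztop 22.3 [523.9 141.6] [143.1  53.6] 1.67
side new_stone 0.83 ztop 29.9 [ 437.9 -303.7] [ 55.3 148.5] 72.97
side mat 0.68 ztop 4.9 [523.3 166. ] [246.2 163. ] 1.1
side trimmer 0.81 ztop 23.3 [500.6 216.3] [93.1 19.2] 5.08
side seat 0.65 [327.5 224.9] [571.4 -57.9  10. ]
side pivot 0.82 [310.7 244.6] [ 536.1 -116.1   10. ]
side lever_knob 0.85 [274.2 239.6] [ 462.8 -129.3   38. ]
side strip 0.71 [309.6 169.1] [526.7 145.5   5. ]
scene worn_stone 0.77 ztop 22.5 [524.5 149.3] [149.   53.8] 1.25
scene new_stone 0.88 ztop 29.6 [ 438.2 -297.7] [ 53.6 147.9] 73.38
scene mat 0.9 ztop 5.1 [524.5 169.5] [248.1 154. ] 1.4
scene trimmer 0.65 ztop 24.2 [503.7 225.1] [102.5  19.3] 3.85
scene seat 0.6 [316.5 207.2] [576.1 -59.   10. ]
scene lever_knob 0.71 [318.5 211.6] [540.2 -46.1  38. ]
scene strip 0.66 [244.9 256.3] [524.9 142.7   5. ]
```

```bash
python3 - <<'E'
import numpy as np,cv2
f=np.load("c_wrist.npz");W=f["W"];m=(f["d"]>0)&(abs(W[...,2]-31)<4)&(np.hypot(W[...,0]-439,W[...,1]+299)<110)
p=W[m];r=cv2.minAreaRect(p[:,:2].astype(np.float32));print(r,len(p),np.median(p[:,2]))
phi=np.radians(72.8)
ex=np.array([np.sin(phi),-np.cos(phi)]);ey=np.array([np.cos(phi),np.sin(phi)])
q=(p[:,:2]-[439,-299])
print(np.percentile(q@ex,[.5,99.5]),np.percentile(q@ey,[.5,99.5]))
E
python3 fit.py c_wrist.npz
```

```text
((438.7546081542969, -302.02740478515625), (56.0679931640625, 150.0162811279297), 73.04795837402344) 10547 31.07269449433137
[-74.11059715  74.0927424 ] [-30.44264959  24.86699119]
holder [572.22 -63.17] -77.713 211.93724354415187
gap/pivot/knob-open [ 537.55304533 -117.79661488] [ 468.2099257  -146.20386325]
```

View pics/c_wrist.png

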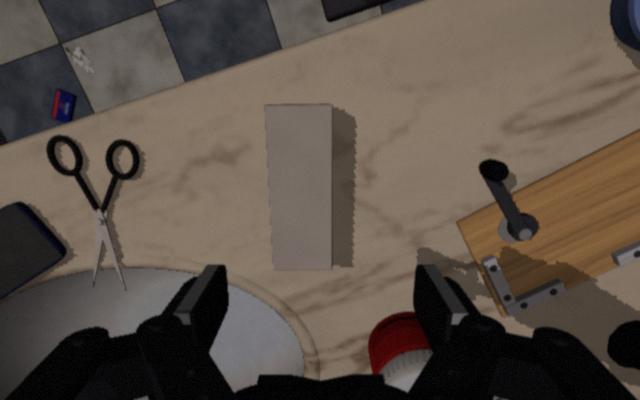

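The wrist view shows the new stone at (300,187), clear of the jar, with the scissors away to the left. The lever is still open at (508,200). Both wrist fits of the holder agree to within 0.2 mm. Grasping the new stone now.

```bash
python3 plan.py 438.7,-301.9,90,73,5 438.7,-301.9,5,73,7
```

```text
[[-0.4,-1.7,9.4,0,0,-0.001], [-1.3,-5.8,31.7,0,0,-0.002], [-2.5,-10.7,58.3,0,0,-0.005], [-3.4,-14.8,80.7,0,0,-0.006], [-3.8,-16.5,90.0,0,0,-0.007], [-3.8,-16.5,94.7,0,0,-0.007], [-3.8,-16.5,106.9,0,0,-0.007], [-3.8,-16.5,123.5,0,0,-0.007]]
[[-0.0,-0.0,18.1,0,0,-0.0], [-0.0,-0.0,34.7,0,0,-0.0], [-0.0,-0.0,46.8,0,0,-0.0], [-0.0,-0.0,51.5,0,0,-0.0]]
[ 438.69324831 -301.86021874    5.028        72.9948231 ]
```

>>> play_rows(increments=[[[-0.4, -1.7, 9.4, 0, 0, -0.001], [-1.3, -5.8, 31.7, 0, 0, -0.002], [-2.5, -10.7, 58.3, 0, 0, -0.005], [-3.4, -14.8, 80.7, 0, 0, -0.006], [-3.8, -16.5, 90.0, 0, 0, -0.007], [-3.8, -16.5, 94.7, 0, 0, -0.007], [-3.8, -16.5, 106.9, 0, 0, -0.007], [-3.8, -16.5, 123.5, 0, 0, -0.007]]])

```text
clock: 18.95
tool_pos: [439.4, -302.3, 56.7]
ee_rot: [[-0.956, 0.292, 0.002], [0.292, 0.956, -0.002], [-0.002, -0.001, -1.0]]
ft_force: [0.0, 0.8, -0.0]
gripper_width: 0.937
finger_force: 0.0
```

>>> play_rows(increments=[[[0, 0, 18.1, 0, 0, 0], [0, 0, 34.7, 0, 0, 0], [0, 0, 46.8, 0, 0, 0], [0, 0, 51.5, 0, 0, 0], [0, 0, 51.5, 0, 0, 0], [0, 0, 51.5, 0, 0, 0]]])

```text
clock: 19.7
tool_pos: [439.1, -302.2, 5.5]
ee_rot: [[-0.956, 0.292, 0.001], [0.292, 0.956, -0.001], [-0.001, -0.001, -1.0]]
ft_force: [0.5, 0.0, -0.0]
gripper_width: 0.937
finger_force: 0.0
```

>>> play_rows(increments=[[[0, 0, 0, 0, 0, 0], [0, 0, 0, 0, 0, 0], [0, 0, 0, 0, 0, 0], [0, 0, 0, 0, 0, 0], [0, 0, 0, 0, 0, 0], [0, 0, 0, 0, 0, 0], [0, 0, 0, 0, 0, 0]]], fingers=45, grip_force=50)

```text
clock: 20.58
tool_pos: [439.0, -302.3, 5.7]
ee_rot: [[-0.956, 0.292, 0.001], [0.292, 0.956, -0.001], [-0.001, -0.001, -1.0]]
ft_force: [-0.1, 0.3, 6.4]
gripper_width: 0.648
finger_force: 55.1
```

```bash
python3 plan.py 438.7,-301.9,100,73,6 568.3,-59.2,100,12.31,12 568.3,-59.2,34,12.31,6
```

```text
[[-0.0,-0.0,-7.0,0,0,-0.0], [-0.0,-0.0,-24.6,0,0,-0.0], [-0.0,-0.0,-47.5,0,0,-0.0], [-0.0,-0.0,-70.3,0,0,-0.0], [-0.0,-0.0,-87.9,0,0,-0.0], [-0.0,-0.0,-95.0,0,0,-0.0], [-1.1,5.3,-95.0,0,0,0.021], [-3.9,20.0,-95.0,0,0,0.078]]
[[-2.7,22.4,0.0,0,0,0.087], [-5.9,50.6,0.0,0,0,0.197], [-9.6,82.5,0.0,0,0,0.32], [-13.6,116.4,0.0,0,0,0.452], [-17.5,150.2,0.0,0,0,0.583], [-21.2,182.2,0.0,0,0,0.707], [-24.5,210.3,0.0,0,0,0.816], [-27.1,232.8,0.0,0,0,0.903]]
[[10.6,10.5,0.0,0,0,0.057], [14.4,14.4,0.0,0,0,0.078], [14.4,14.4,4.9,0,0,0.078], [14.4,14.4,17.1,0,0,0.078], [14.4,14.4,33.0,0,0,0.078], [14.4,14.4,48.9,0,0,0.078], [14.4,14.4,61.1,0,0,0.078], [14.4,14.4,66.0,0,0,0.078]]
[568.34200357 -59.21116509  34.028       12.3185926 ]
```

>>> play_rows(increments=[[[0, 0, -7.0, 0, 0, 0], [0, 0, -24.6, 0, 0, 0], [0, 0, -47.5, 0, 0, 0], [0, 0, -70.3, 0, 0, 0], [0, 0, -87.9, 0, 0, 0], [0, 0, -95.0, 0, 0, 0], [-1.1, 5.3, -95.0, 0, 0, 0.021], [-3.9, 20.0, -95.0, 0, 0, 0.078]]])

```text
clock: 21.58
tool_pos: [447.7, -283.3, 99.0]
ee_rot: [[-0.929, 0.369, -0.002], [0.369, 0.929, 0.001], [0.002, 0.001, -1.0]]
ft_force: [0.3, -0.4, -3.9]
gripper_width: 0.644
finger_force: 54.0
```

>>> play_rows(increments=[[[-2.7, 22.4, 0, 0, 0, 0.087], [-5.9, 50.6, 0, 0, 0, 0.197], [-9.6, 82.5, 0, 0, 0, 0.32], [-13.6, 116.4, 0, 0, 0, 0.452], [-17.5, 150.2, 0, 0, 0, 0.583], [-21.2, 182.2, 0, 0, 0, 0.707], [-24.5, 210.3, 0, 0, 0, 0.816], [-27.1, 232.8, 0, 0, 0, 0.903]]])

```text
clock: 22.58
tool_pos: [558.3, -75.4, 98.6]
ee_rot: [[-0.286, 0.958, -0.003], [0.958, 0.286, 0.001], [0.002, -0.002, -1.0]]
ft_force: [0.2, -0.1, -3.9]
gripper_width: 0.644
finger_force: 54.0
```

>>> play_rows(increments=[[[10.6, 10.5, 0, 0, 0, 0.057], [14.4, 14.4, 0, 0, 0, 0.078], [14.4, 14.4, 4.9, 0, 0, 0.078], [14.4, 14.4, 17.1, 0, 0, 0.078], [14.4, 14.4, 33.0, 0, 0, 0.078], [14.4, 14.4, 48.9, 0, 0, 0.078], [14.4, 14.4, 61.1, 0, 0, 0.078], [14.4, 14.4, 66.0, 0, 0, 0.078]]])

```text
clock: 23.58
tool_pos: [567.7, -59.2, 32.7]
ee_rot: [[-0.213, 0.977, -0.002], [0.977, 0.213, 0.0], [0.001, -0.002, -1.0]]
ft_force: [-0.4, 0.4, -4.5]
gripper_width: 0.647
finger_force: 54.0
```

>>> play_rows(increments=[[[0, 0, 0, 0, 0, 0], [0, 0, 0, 0, 0, 0], [0, 0, 0, 0, 0, 0]]])

```text
clock: 23.95
tool_pos: [568.8, -59.3, 34.6]
ee_rot: [[-0.213, 0.977, 0.001], [0.977, 0.213, -0.0], [-0.001, 0.001, -1.0]]
ft_force: [0.0, -0.5, -3.1]
gripper_width: 0.64
finger_force: 54.0
```

```bash
cat > st.py <<'E'
from h import *
import sys
st=monitor.state();p,d=eyes.read_camera("wrist");P=pose("wrist",st);W=cloud("wrist",d,P)
n=sys.argv[1];cv2.imwrite(f"pics/{n}.png",p);np.savez(f"{n}.npz",W=W,d=d)
print(st["clock"],np.round(st["tool_pos"],2),"phi",np.degrees(np.arctan2(st["ee_rot"][1,1],st["ee_rot"][0,1])).round(2),np.round(st["ft_force"],1))
th=np.radians(-77.69);ex=np.array([np.cos(th),np.sin(th)]);ey=np.array([-ex[1],ex[0]]);H=np.array([572.2,-63.25])
print("tcp in holder",np.round([(st["tool_pos"][:2]-H)@ex,(st["tool_pos"][:2]-H)@ey],2))
zt=float(sys.argv[2])
m=(d>0)&(abs(W[...,2]-zt)<4)&(np.hypot(W[...,0]-568,W[...,1]+59)<95)
L=np.c_[(W[m][:,:2]-H)@ex,(W[m][:,:2]-H)@ey]
m2=(abs(L[:,1])<45)&(abs(L[:,0])<95);L=L[m2]
r=cv2.minAreaRect(L.astype(np.float32));print("stone in holder",np.round(r[0],2),np.round(r[1],1),round(r[2],2),"z",np.median(W[m][m2][:,2]).round(1))
# per-edge extents in slices
for lo in (-60,-40,20,40,60):
    s=L[(abs(L[:,0]-lo)<6)]
    if len(s)>20: print("x~",lo,"y ext",np.percentile(s[:,1],[.7,99.3]).round(1))
s=L[(abs(L[:,1])<20)];print("x ext",np.percentile(s[:,0],[.3,99.7]).round(1))
E
python3 st.py d 59
```

```text
23.95 [568.82 -59.31  34.59] phi 12.32 [ 0.  -0.5 -3.1]
tcp in holder [-4.57 -2.46]
stone in holder [-21.95  -1.7 ] [116.6  82.9] 0.11 z 60.0
x~ -60 y ext [-29.1  25.6]
x~ -40 y ext [-29.   25.6]
x~ 20 y ext [-29.   25.6]
x ext [-80.2  31.7]
```

>>> play_rows(increments=[[[0, -0.8, 1, 0, 0, 0], [0, -0.8, 4, 0, 0, 0], [0, -0.8, 8, 0, 0, 0], [0, -0.8, 12, 0, 0, 0], [0, -0.8, 15, 0, 0, 0], [0, -0.8, 16, 0, 0, 0], [0, -0.8, 16, 0, 0, 0], [0, -0.8, 16, 0, 0, 0]]])

```text
clock: 25.0
tool_pos: [567.7, -59.4, 18.1]
ee_rot: [[-0.213, 0.977, 0.0], [0.977, 0.213, -0.0], [-0.0, 0.0, -1.0]]
ft_force: [0.3, -0.2, -3.8]
gripper_width: 0.646
finger_force: 54.0
```

>>> play_rows(increments=[[[0, 0, 0.8, 0, 0, 0], [0, 0, 1.6, 0, 0, 0], [0, 0, 2.0, 0, 0, 0], [0, 0, 2.0, 0, 0, 0]]])

```text
clock: 25.5
tool_pos: [567.5, -59.4, 16.0]
ee_rot: [[-0.213, 0.977, -0.0], [0.977, 0.213, -0.0], [-0.0, -0.0, -1.0]]
ft_force: [-0.0, 0.7, -3.7]
gripper_width: 0.645
finger_force: 54.0
```

>>> play_rows(increments=[[[0, 0, 0.6, 0, 0, 0], [0, 0, 1.2, 0, 0, 0], [0, 0, 1.2, 0, 0, 0]]])

```text
clock: 25.88
tool_pos: [567.6, -59.4, 15.7]
ee_rot: [[-0.213, 0.977, 0.0], [0.977, 0.213, -0.0], [-0.0, 0.0, -1.0]]
ft_force: [-3.1, 0.5, 5.5]
gripper_width: 0.646
finger_force: 55.2
```

>>> play_rows(increments=[[[-1, 0, 0, 0, 0, 0], [-2.5, 0, 0, 0, 0, 0], [-4, 0, 0, 0, 0, 0], [-5, 0, 0, 0, 0, 0], [-5.5, 0, 0, 0, 0, 0], [-5.5, 0, 0, 0, 0, 0]]])

```text
clock: 26.62
tool_pos: [569.0, -63.6, 15.7]
ee_rot: [[-0.212, 0.977, 0.001], [0.977, 0.212, 0.002], [0.001, 0.001, -1.0]]
ft_force: [-1.7, 4.0, 5.3]
gripper_width: 0.642
finger_force: 55.2
```

>>> play_rows(increments=[[[-0.7, 0, 0, 0, 0, 0], [-1.5, 0, 0, 0, 0, 0], [-1.5, 0, 0, 0, 0, 0], [-1.5, 0, 0, 0, 0, 0]]])

```text
clock: 27.12
tool_pos: [569.3, -64.7, 15.7]
ee_rot: [[-0.212, 0.977, 0.001], [0.977, 0.212, 0.002], [0.002, 0.001, -1.0]]
ft_force: [-1.2, 4.9, 5.5]
gripper_width: 0.646
finger_force: 55.3
```

>>> play_rows(increments=[[[-0.7, 0, 0, 0, 0, 0], [-1.2, 0, 0, 0, 0, 0], [-1.2, 0, 0, 0, 0, 0], [-1.2, 0, 0, 0, 0, 0]]])

```text
clock: 27.62
tool_pos: [569.3, -64.7, 15.7]
ee_rot: [[-0.212, 0.977, 0.0], [0.977, 0.212, 0.004], [0.004, 0.001, -1.0]]
ft_force: [-0.8, 9.4, 6.5]
gripper_width: 0.641
finger_force: 55.3
```

>>> play_rows(increments=[[[0, 0.7, 0, 0, 0, 0], [0, 1.5, 0, 0, 0, 0], [0, 2.3, 0, 0, 0, 0], [0, 2.8, 0, 0, 0, 0], [0, 2.8, 0, 0, 0, 0], [0, 2.8, 0, 0, 0, 0]]])

```text
clock: 28.38
tool_pos: [569.4, -64.6, 15.7]
ee_rot: [[-0.212, 0.977, -0.005], [0.977, 0.212, 0.003], [0.004, -0.004, -1.0]]
ft_force: [-7.1, 6.8, 11.3]
gripper_width: 0.645
finger_force: 56.0
```

>>> play_rows(increments=[[[0, 0.6, 0, 0, 0, 0], [0, 1.2, 0, 0, 0, 0], [0, 1.2, 0, 0, 0, 0], [0, 1.2, 0, 0, 0, 0]]])

```text
clock: 28.88
tool_pos: [569.4, -64.6, 15.8]
ee_rot: [[-0.213, 0.977, -0.007], [0.977, 0.213, 0.003], [0.004, -0.006, -1.0]]
ft_force: [-9.9, 4.9, 12.1]
gripper_width: 0.639
finger_force: 56.2
```

>>> play_rows(increments=[[[0, 0, -0.6, 0, 0, 0], [0, 0, -1.2, 0, 0, 0], [0, 0, -1.2, 0, 0, 0], [0, 0, -1.2, 0, 0, 0]]])

```text
clock: 29.38
tool_pos: [569.4, -64.6, 15.8]
ee_rot: [[-0.212, 0.977, -0.007], [0.977, 0.212, 0.003], [0.005, -0.006, -1.0]]
ft_force: [-6.6, 4.2, 6.3]
gripper_width: 0.646
finger_force: 55.3
```

```bash
python3 st.py e 41
```

```text
29.375 [569.43 -64.59  15.8 ] phi 12.27 [-6.6  4.2  6.3]
tcp in holder [ 0.71 -2.99]
stone in holder [-17.    -1.83] [ 82.3 117.2] 88.81 z 41.2
x~ -60 y ext [-29.3  25.3]
x~ -40 y ext [-29.4  25.2]
x~ 20 y ext [-29.5  25.1]
x~ 40 y ext [-29.8  25.4]
x ext [-75.1  36.9]
```

```bash
python3 -c "
import cv2;p=cv2.imread('pics/e.png');cv2.imwrite('pics/e2.png',cv2.resize(p[60:360,180:500],None,fx=2,fy=2,interpolation=2))"
```

```text
(no output)
```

View pics/e2.png

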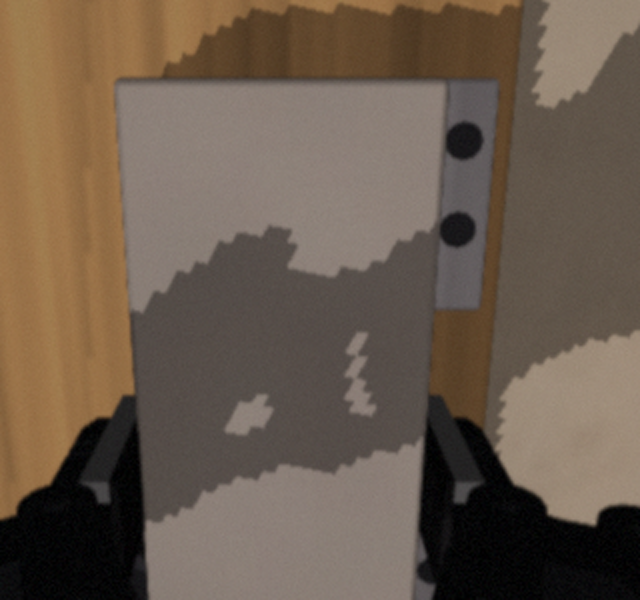

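The stone is at x≈0 against the end stop, but the picture suggests about 2 mm is still open at the fence (fence piece at (470,200) in the crop). Friction under the downward press is holding it, so I'll lighten that and push sideways.

>>> play_rows(increments=[[[0.3, 0, -0.6, 0, 0, 0], [0.3, 0.7, -0.9, 0, 0, 0], [0.3, 1.5, -0.9, 0, 0, 0], [0.3, 2, -0.9, 0, 0, 0], [0.3, 2, -0.9, 0, 0, 0], [0.3, 2, -0.9, 0, 0, 0]]])

```text
clock: 30.18
tool_pos: [571.3, -64.2, 15.9]
ee_rot: [[-0.213, 0.977, -0.008], [0.977, 0.213, 0.003], [0.004, -0.007, -1.0]]
ft_force: [-5.8, 3.9, 0.8]
gripper_width: 0.646
finger_force: 54.7
```

Now it slides, by about 2 mm. I'll keep pushing.

>>> play_rows(increments=[[[0, 0.7, 0, 0, 0, 0], [0, 1.2, 0, 0, 0, 0], [0, 1.2, 0, 0, 0, 0], [0, 1.2, 0, 0, 0, 0]]])

```text
clock: 30.68
tool_pos: [571.4, -64.2, 15.9]
ee_rot: [[-0.213, 0.977, -0.01], [0.977, 0.214, 0.002], [0.004, -0.009, -1.0]]
ft_force: [-7.3, 2.4, 2.7]
gripper_width: 0.646
finger_force: 54.9
```

>>> play_rows(increments=[[[0, 0.7, 0, 0, 0, 0], [0, 1.2, 0, 0, 0, 0], [0, 1.2, 0, 0, 0, 0], [0, 1.2, 0, 0, 0, 0]]])

```text
clock: 31.18
tool_pos: [571.5, -64.2, 16.0]
ee_rot: [[-0.214, 0.977, -0.012], [0.977, 0.214, 0.002], [0.004, -0.011, -1.0]]
ft_force: [-9.7, 1.3, 4.3]
gripper_width: 0.647
finger_force: 55.1
```

>>> play_rows(increments=[[[-0.7, 0, 0, 0, 0, 0], [-1.2, 0, 0, 0, 0, 0], [-1.2, 0, 0, 0, 0, 0], [-1.2, 0, 0, 0, 0, 0]]])

```text
clock: 31.68
tool_pos: [571.5, -64.2, 16.0]
ee_rot: [[-0.214, 0.977, -0.012], [0.977, 0.214, 0.004], [0.006, -0.011, -1.0]]
ft_force: [-9.5, 4.8, 4.9]
gripper_width: 0.643
finger_force: 55.1
```

```bash
python3 st.py f 41
```

```text
31.675 [571.46 -64.19  15.99] phi 12.34 [-9.5  4.8  4.9]
tcp in holder [ 0.76 -0.92]
stone in holder [-16.87   0.11] [ 82.6 116.4] 89.86 z 41.4
x~ -60 y ext [-27.2  27.4]
x~ -40 y ext [-27.3  27.4]
x~ 20 y ext [-27.3  27.3]
x~ 40 y ext [-27.6  27.7]
x ext [-75.  37.]
```

Seated at about (0.0, 0.1) mm and square. Releasing.

>>> play_rows(increments=[[[0, 0, 0, 0, 0, 0], [0, 0, 0, 0, 0, 0], [0, 0, 0, 0, 0, 0], [0, 0, 0, 0, 0, 0]]], fingers=70)

```text
clock: 32.22
tool_pos: [578.2, -66.7, 17.0]
ee_rot: [[-0.213, 0.977, 0.001], [0.977, 0.213, -0.0], [-0.0, 0.001, -1.0]]
ft_force: [-1.2, 0.1, 0.2]
gripper_width: 0.817
finger_force: 0.0
```

>>> play_rows(increments=[[[0, 0, -6, 0, 0, 0], [0, 0, -20, 0, 0, 0], [0, 0, -45, 0, 0, 0], [0, 0, -75, 0, 0, 0], [0, 0, -100, 0, 0, 0], [0, 0, -115, 0, 0, 0], [0, 0, -120, 0, 0, 0], [0, 0, -120, 0, 0, 0]]])

```text
clock: 33.22
tool_pos: [577.4, -66.4, 136.7]
ee_rot: [[-0.213, 0.977, -0.0], [0.977, 0.213, 0.0], [0.0, -0.0, -1.0]]
ft_force: [-0.3, 1.0, -0.6]
gripper_width: 0.82
finger_force: 0.0
```

```bash
python3 st.py g 41; python3 fit.py g.npz
python3 - <<'E'
from h import *
for n in ["lever_knob","pivot"]:
    for q in eyes.spot_point("wrist",n)[:1]: print(n,q["confidence"],onz("wrist",q["centre"],38 if n=="lever_knob" else 10,pose("wrist")))
W=np.load("g.npz")["W"];m=(W[...,2]>44)&(W[...,2]<58)&(np.hypot(W[...,0]-467,W[...,1]+143)<30);p=W[m];print(len(p),p.mean(0),p.max(0)-p.min(0))
E
```

```text
33.225 [577.44 -66.44 136.73] phi 12.32 [-0.3  1.  -0.6]
tcp in holder [4.23 4.44]
stone in holder [-0.13 -0.24] [150.1  56.2] 0.09 z 41.0
x~ -60 y ext [-27.6  27.1]
x~ -40 y ext [-27.6  27. ]
x~ 20 y ext [-27.8  27.1]
x~ 40 y ext [-27.8  27.5]
x~ 60 y ext [-27.8  27.3]
x ext [-75.1  73.9]
holder [572.58 -63.32] -77.647 50.108175243531235
gap/pivot/knob-open [ 537.9717634  -117.98866026] [ 468.6613247  -146.47555351]
lever_knob 0.59 [ 464.93284983 -139.90866284   38.        ]
pivot 0.6 [ 533.9690078  -118.27596572   10.        ]
420 [ 467.3166336  -137.54580689   50.17339419] [16.6913494  16.19085543 10.06757928]
```

The stone is flush at (-0.1, -0.2) mm and square within 0.1°, and the lever is still open (knob at (467,-138), about 1.63 rad). Next is the lever sweep with shut fingers.

Run:
```python
import numpy as np,subprocess
np.save("cmd.npy",np.array([577.71,-66.48,136.93,12.3186]))
Pv=np.array([537.7,-117.9])
def w(al,off,z,n,r=75):
    a=np.radians(al);p=Pv+r*np.array([np.cos(a),np.sin(a)])+off*np.array([-np.sin(a),np.cos(a)]);return "%.2f,%.2f,%g,%.2f,%d"%(*p,z,al-180,n)
L=[w(195.6,45,120,8),w(195.6,45,31,7),w(195.6,45,31,1)]
L+=[w(195.6,o,31,1) for o in (40,34,28,24)]
L+=[w(a,19.5,31,1) for a in np.linspace(192,102.3,14)]
L+=[w(102.3,o,31,1) for o in (18.5,17.5,17.5)]
print(subprocess.run(["python3","plan.py",*L],capture_output=True,text=True).stdout)
```

```text
[[-3.9,-5.3,0.7,0,0,-0.002], [-14.2,-19.1,2.6,0,0,-0.009], [-28.8,-38.7,5.4,0,0,-0.018], [-45.5,-61.2,8.5,0,0,-0.029], [-62.2,-83.6,11.6,0,0,-0.039], [-76.7,-103.2,14.3,0,0,-0.048], [-87.0,-117.1,16.2,0,0,-0.055], [-90.9,-122.4,16.9,0,0,-0.057]]
[[-0.0,0.0,5.0,0,0,-0.0], [-0.0,0.0,17.7,0,0,-0.0], [-0.0,0.0,35.1,0,0,-0.0], [-0.0,0.0,54.0,0,0,-0.0], [-0.0,0.0,71.4,0,0,-0.0], [-0.0,0.0,84.1,0,0,-0.0], [-0.0,0.0,89.0,0,0,-0.0], [-0.0,0.0,89.0,0,0,-0.0]]
[[5.0,0.0,0.0,0,0,-0.0], [11.0,0.0,0.0,0,0,-0.0], [17.0,0.0,0.0,0,0,-0.0], [21.0,0.0,0.0,0,0,-0.0], [30.2,-1.1,0.0,0,0,0.063], [39.5,-2.3,0.0,0,0,0.183], [48.8,-2.4,0.0,0,0,0.303], [58.1,-1.4,0.0,0,0,0.424]]
[[9.1,-1.7,0.0,0,0,0.12], [18.4,-2.4,0.0,0,0,0.241], [27.8,-2.0,0.0,0,0,0.361], [37.0,-0.5,0.0,0,0,0.482], [45.9,2.2,0.0,0,0,0.602], [54.5,5.9,0.0,0,0,0.722], [62.5,10.6,0.0,0,0,0.843], [69.9,16.2,0.0,0,0,0.963]]
[[9.2,-1.8,0.0,0,0,0.121], [18.5,-2.5,0.0,0,0,0.241], [19.5,-2.3,0.0,0,0,0.241], [20.4,-2.0,0.0,0,0,0.241], [20.4,-2.0,0.0,0,0,0.241]]
[504.59796037 -48.39644595  31.03       -77.69306962]
```

>>> play_rows(increments=[[[-3.9, -5.3, 0.7, 0, 0, -0.002], [-14.2, -19.1, 2.6, 0, 0, -0.009], [-28.8, -38.7, 5.4, 0, 0, -0.018], [-45.5, -61.2, 8.5, 0, 0, -0.029], [-62.2, -83.6, 11.6, 0, 0, -0.039], [-76.7, -103.2, 14.3, 0, 0, -0.048], [-87.0, -117.1, 16.2, 0, 0, -0.055], [-90.9, -122.4, 16.9, 0, 0, -0.057]]], fingers=0, grip_force=40)

```text
clock: 34.38
tool_pos: [475.9, -182.4, 119.7]
ee_rot: [[-0.267, 0.964, -0.001], [0.964, 0.267, 0.0], [0.0, -0.001, -1.0]]
ft_force: [-0.5, -0.0, -0.2]
gripper_width: 0.001
finger_force: 0.0
```

>>> play_rows(increments=[[[0, 0, 5.0, 0, 0, 0], [0, 0, 17.7, 0, 0, 0], [0, 0, 35.1, 0, 0, 0], [0, 0, 54.0, 0, 0, 0], [0, 0, 71.4, 0, 0, 0], [0, 0, 84.1, 0, 0, 0], [0, 0, 89.0, 0, 0, 0], [0, 0, 89.0, 0, 0, 0]]])

```text
clock: 35.38
tool_pos: [477.6, -181.3, 30.7]
ee_rot: [[-0.269, 0.963, -0.0], [0.963, 0.269, 0.0], [0.0, -0.0, -1.0]]
ft_force: [0.6, 0.5, 0.2]
gripper_width: 0.003
finger_force: 0.0
```

>>> play_rows(increments=[[[5.0, 0, 0, 0, 0, 0], [11.0, 0, 0, 0, 0, 0], [17.0, 0, 0, 0, 0, 0], [21.0, 0, 0, 0, 0, 0], [30.2, -1.1, 0, 0, 0, 0.063], [39.5, -2.3, 0, 0, 0, 0.183], [48.8, -2.4, 0, 0, 0, 0.303], [58.1, -1.4, 0, 0, 0, 0.424]]])

```text
clock: 36.38
tool_pos: [460.7, -125.8, 31.2]
ee_rot: [[0.155, 0.988, 0.001], [0.988, -0.155, -0.001], [-0.001, 0.001, -1.0]]
ft_force: [0.5, -0.7, -0.6]
gripper_width: -0.002
finger_force: 0.4
```

```bash
cat > knob.py <<'E'
from h import *
st=monitor.state();print(st["clock"],np.round(st["tool_pos"],1),np.round(st["ft_force"],1))
for c in ["wrist","side"]:
    p,d=eyes.read_camera(c);P=pose(c,st)
    for q in eyes.spot_point(c,"lever_knob")[:1]:
        X=onz(c,q["centre"],38,P);v=X[:2]-[537.7,-117.9]+([0,-4.5] if c=="side" else 0)
        print(c,round(q["confidence"],2),np.round(X,1),"r",np.hypot(*v).round(1),"lever rad",round(float(np.radians((np.degrees(np.arctan2(v[1],v[0]))-102.31+180)%360-180)),3))
cv2.imwrite("pics/k.png",p)
E
python3 knob.py
```

```text
36.375 [ 460.7 -125.8   31.2] [ 0.5 -0.7 -0.6]
wrist 0.64 [ 463.7 -105.6   38. ] r 75.1 lever rad 1.191
side 0.48 [ 467.6 -100.8   38. ] r 71.2 lever rad 1.178
```

The lever is following and is at about 1.19 rad. Continuing the sweep.

>>> play_rows(increments=[[[9.1, -1.7, 0, 0, 0, 0.12], [18.4, -2.4, 0, 0, 0, 0.241], [27.8, -2.0, 0, 0, 0, 0.361], [37.0, -0.5, 0, 0, 0, 0.482], [45.9, 2.2, 0, 0, 0, 0.602], [54.5, 5.9, 0, 0, 0, 0.722], [62.5, 10.6, 0, 0, 0, 0.843], [69.9, 16.2, 0, 0, 0, 0.963]]])

```text
clock: 37.58
tool_pos: [486.8, -59.7, 30.9]
ee_rot: [[0.899, 0.439, -0.001], [0.439, -0.899, -0.001], [-0.002, 0.0, -1.0]]
ft_force: [-1.9, -2.9, 0.6]
gripper_width: -0.001
finger_force: 1.4
```

>>> play_rows(increments=[[[9.2, -1.8, 0, 0, 0, 0.121], [18.5, -2.5, 0, 0, 0, 0.241], [19.5, -2.3, 0, 0, 0, 0.241], [20.4, -2.0, 0, 0, 0, 0.241], [20.4, -2.0, 0, 0, 0, 0.241]]])

```text
clock: 38.2
tool_pos: [501.8, -49.4, 30.6]
ee_rot: [[0.976, 0.216, -0.006], [0.216, -0.976, -0.001], [-0.006, -0.0, -1.0]]
ft_force: [-5.4, -3.0, 3.3]
gripper_width: 0.004
finger_force: 3.1
```

```bash
python3 knob.py; python3 st.py m 41
```

```text
38.2 [501.8 -49.4  30.6] [-5.4 -3.   3.3]
wrist 0.9 [522.1 -45.1  38. ] r 74.5 lever rad -0.003
side 0.6 [522.4 -40.   38. ] r 75.0 lever rad -0.009
38.4 [501.81 -49.4   30.64] phi -77.52 [-5.2 -3.7  3.3]
tcp in holder [-28.54 -65.81]
stone in holder [ 0.21 -8.35] [150.5  73.1] 0.05 z 41.2
x~ -60 y ext [-27.1  27.6]
x~ -40 y ext [-39.4  27.6]
x~ 20 y ext [-26.9  27.5]
x~ 40 y ext [-26.9  27.4]
x~ 60 y ext [-27.   27.5]
x ext [-74.1  74.1]
```

>>> play_rows(increments=[[[0.7, 0, 0, 0, 0, 0], [1.5, 0, 0, 0, 0, 0], [1.5, 0, 0, 0, 0, 0], [1.5, 0, 0, 0, 0, 0]]])

```text
clock: 38.95
tool_pos: [501.9, -49.4, 30.5]
ee_rot: [[0.976, 0.217, -0.009], [0.217, -0.976, -0.002], [-0.009, -0.0, -1.0]]
ft_force: [-8.4, -5.3, 4.7]
gripper_width: -0.006
finger_force: 4.5
```

>>> play_rows(increments=[[[-5, 0, 0, 0, 0, 0], [-18, 0, 0, 0, 0, 0], [-32, 0, 0, 0, 0, 0], [-40, 0, -8, 0, 0, 0], [-42, 0, -35, 0, 0, 0], [-42, 0, -75, 0, 0, 0], [-42, 0, -115, 0, 0, 0], [-42, 0, -130, 0, 0, 0]]])

```text
clock: 39.95
tool_pos: [466.3, -57.4, 164.2]
ee_rot: [[0.977, 0.213, 0.006], [0.213, -0.977, -0.001], [0.005, 0.003, -1.0]]
ft_force: [-0.1, 0.1, 0.0]
gripper_width: -0.002
finger_force: 0.0
```

>>> play_rows(increments=[[[0, 0, 0, 0, 0, 0], [0, 0, 0, 0, 0, 0], [0, 0, 0, 0, 0, 0]]])

```text
clock: 40.33
tool_pos: [464.2, -56.9, 160.0]
ee_rot: [[0.977, 0.213, -0.002], [0.213, -0.977, 0.001], [-0.002, -0.001, -1.0]]
ft_force: [0.7, 0.2, -0.2]
gripper_width: -0.005
finger_force: 0.0
```

```bash
python3 knob.py; python3 st.py n 41; python3 look.py z worn_stone,mat,trimmer,gel_jar,neck_brush,powder_bowl,new_stone
```

```text
40.325 [464.2 -56.9 160. ] [ 0.7  0.2 -0.2]
wrist 0.89 [522.2 -45.4  38. ] r 74.1 lever rad -0.004
side 0.74 [523.1 -35.8  38. ] r 78.9 lever rad -0.029
40.525 [464.78 -56.96 160.41] phi -77.69 [-0.4 -0.5 -0.3]
tcp in holder [ -29.04 -103.61]
stone in holder [ 0.24 -4.66] [150.3  65.9] 0.6 z 41.1
x~ -60 y ext [-27.3  27.3]
x~ -40 y ext [-27.4  27.2]
x~ 20 y ext [-27.4  28. ]
x~ 40 y ext [-27.4  28. ]
x~ 60 y ext [-27.4  27.9]
x ext [-74.1  74.2]
[464.9 -57.  160.5] [[0.977, 0.2132, -0.0009], [0.2132, -0.977, 0.0002], [-0.0008, -0.0004, -1.0]] 40.575
wrist worn_stone 0.95 ztop 23.8 [513.  146.2] [121.4  57.5] 1.56
wrist mat 0.87 ztop 6.1 [492.8 155.7] [181.1 138.1] 1.21
wrist trimmer 0.64 ztop 13.4 [480.1 211. ] [ 2.8 44.7] 89.27
wrist gel_jar 0.72 ztop 72.8 [ 616.5 -217.7] [40.6  6.8] 39.16
wrist powder_bowl 0.91 ztop 34.0 [380.6  22.9] [80.6 84.3] 30.97
wrist new_stone 0.67 ztop 41.1 [572.4 -63.3] [ 55.2 149.4] 12.17
wrist seat 0.57 [222.1 254.9] [384.   19.4  10. ]
wrist pivot 0.71 [410.1 120.9] [ 538.2 -117.1   10. ]
wrist lever_knob 0.69 [323.9 124. ] [522.4 -47.1  38. ]
side wor
[... 343 characters left out ...]
142.4  56.2] 0.81
side new_stone 0.87 ztop 39.7 [568.2 -66.8] [ 54.2 148.2] 13.48
side seat 0.75 [327.7 226.7] [571.8 -63.4  10. ]
side pivot 0.79 [309.6 245.8] [ 533.9 -119.5   10. ]
side lever_knob 0.7 [309.7 166.2] [527.8 114.8  38. ]
side strip 0.68 [365.9 303.1] [ 641.5 -253.     5. ]
scene worn_stone 0.86 ztop 22.7 [524.7 149. ] [147.9  52.5] 0.73
scene mat 0.94 ztop 5.1 [525.2 169. ] [251.6 156.3] 1.45
scene trimmer 0.81 ztop 24.4 [502.8 224.9] [95.1 18.8] 4.03
scene neck_brush 0.86 ztop 156.1 [711.7  17.6] [17.8 56.3] 73.56
scene new_stone 0.17 ztop 5.0 [523.9 169.1] [248.6 155. ] 1.25
scene seat 0.7 [207.8 276. ] [510.  230.9  10. ]
scene strip 0.55 [242.9 254.5] [531.4 144.9   5. ]
```

View pics/z_side.png

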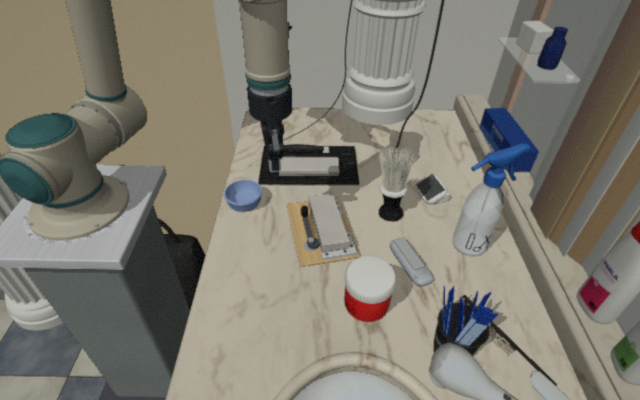

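The side view shows the new stone clamped in the corner at (332,222), with the lever alongside it (knob at (306,212)). The worn stone lies on the mat's free half at (305,167), and the trimmer, jar, brush and bowl have not moved. Handing in.

```bash
python3 -c "
from rig import manip;print(manip.sign_off())"
```

```text
the job is handed in; nothing more can be done
None
```

The worn stone lies flat on the mat's free half. The new stone measured within about 0.5 mm of flush in the holder corner, with the cam lever clamped at about 0 rad. The job is handed in; the hand-in call returned no verdict.

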